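# Set the polariser ring of a strain viewer and light it

## Task

The beaker on the strain viewer is to be checked for strain. Push the ring's lever round by its upright tab with the fingers, without pinching it, until the pointer stands at the middle of the red mark, and take the fingers off the lever; only then press the green lamp button fully down and keep it held down: the program finishes while holding it. Do not lift or shift the beaker or the other things on the bench.

Things in the scene. Friction and masses are not known exactly. Their poses are not given: they have to be found in the camera images.
- viewer: strain viewer fixed to the worktop: a round white base, 240 mm across, its top face 28 mm high, with a raised white window (100 mm across, top 36 mm high) in the middle. Origin at the centre of its underside, on the vertical axis of the ring, z up. Black ticks every 10 degrees on the rim of the base; tick 0 points along its -x axis
- ring (a joint): angle in rad of the black polariser ring (outer radius 74 mm, top 40 mm high) that turns about the viewer's axis, range -1.2 to 1.2. At 0 its lever points along the viewer's -x axis (towards the robot); grows anticlockwise seen from above. It turns with light friction (about 1.5 N at the tab), without a spring, and stays where it is left
- tab_mid (a point): middle of the lever's upright blue tab, 84 mm from the ring's axis, 58 mm high. It is 18 mm along the radius, 10 mm thick along the arc, 37 to 79 mm high, on the flat aluminium lever (14 mm wide, 33 to 38 mm high, ends 94 mm from the axis). Its two halves across the thickness: ring_c26 (clockwise side) and ring_c27. Beside it nothing outside 74 mm radius is higher than 30 mm.
- pointer_tip (a point): tip of the lever's narrow black pointer (5 mm wide), 100 mm from the ring's axis, 34 mm high, straight outwards of the tab
- red_mark: red mark on the rim of the viewer's base, 16 mm along the radius (102 to 118 mm from the axis), 14 mm along the arc, top 30 mm high. Origin on the ring's axis at worktop height; the mark lies along its -x axis. Fixed to the base. It always lies anticlockwise (seen from above) of where the lever starts
- mark_point (a point): where the pointer tip must come: on the middle line of the red mark, 100 mm from the ring's axis, 34 mm high
- lamp_button (a joint): travel in m of the green spring push button of the lamp, 0 released to 0.006 fully down (about 5 N); springs back when let go
- lamp_button_top (a point): centre of the top face of the lamp button (32 mm across), which is pressed straight down
- lamp_button_base: grey housing of the lamp button, fixed to the worktop to the right of the viewer; carries the button. Origin at the centre of its underside
- beaker: glass beaker, 48 mm across, 59 mm high, loose, standing on the viewer's window. Origin at the centre of its underside
- blue_vial: bystander: vial with a blue cap, 31 mm across, 60 mm high, loose; origin at the centre of its underside
- black_vial: bystander: vial with a black cap, 31 mm across, 60 mm high, loose; origin at the centre of its underside
- flask: bystander: conical flask with red stopper, 64 mm across, 117 mm high, loose; origin at the centre of its underside
- roll: bystander: roll of film, 52x42x42 mm, loose; origin at the centre of its underside
- white_jar: bystander: white screw-top jar, 55 mm across, 69 mm high, loose; origin at the centre of its underside
Not all that is in view belongs to the job. What is shaped like the lamp_button_base but yellow is not meant. What is shaped like the beaker but brown is not meant.

How it is judged:
By the outcome, as a careful person would: the job done as asked, in the order asked, and still so for the second after the job is handed in, while the arm keeps its last pose, push and grip.
It also fails if it takes over 58 s, if anything falls off the work surface, if the arm or the gripper's body presses on something with over 40 N, if the wrist force passes 120 N, or if a joint passes its speed limit or range.

## Robot

A 7-joint arm with a two-finger parallel gripper is mounted at the origin on a cart in front of the work surface, level with it; the furniture and walls round the work are solid. World frame = base frame: x ahead of the robot, y to its left, z up, the work surface at z = 0. Lengths are in m, angles in rad, forces in N, time in s.
With the tool pointing down it reaches from about 0.4 to 0.85 m from the base axis. Payload 10.4 kg.
Tool frame: the origin (TCP) lies at the very end of the fingers, on their centre line; the grasp point (between the pads) lies 19 mm behind it (r.pinch_z is the distance from the TCP to the grasp point, in m); z points along the fingers, y is the line along which they close (so a half turn about z gives the same grasp; the last joint's range is limited). The gripper opens to 87 mm and grips with 3 to 60 N. Pads are 19 mm wide; open, the fingers measure 117 mm over their backs; the gripper's body (75 mm by 190 mm) begins 51 mm behind the grasp point.
Start: joints at [1.174, 0.332, -0.065, 1.46, 0.022, 1.35, -0.088], TCP at [0.228, -0.582, 0.202] pointing down, gripper open.
Joint ranges: [-2.6, 2.6], [-0.5, 2.12], [-1.47, 1.34], [0.16, 2.42], [-1.27, 4.41], [0.06, 2.06], [-2.6, 2.6]. Speed limits (rad/s): [2.22, 2.22, 2.79, 2.79, 3.14, 3.14, 3.14].

## Interface

Orientations are given as a unit quaternion [x, y, z, w].
In Python, from bench import r, camera gives the robot as it stands. The module is installed in compiled form; this text tells all that it offers.
- The arm moves only by the shell command python3 -m pendant 'ROWS' [FORCE]. ROWS is JSON, a list of rows, each an object with "dp": the shift along the tool's x, y, z as a fraction of full scale, a list of three; "rotation": the turn, a rotation vector about the tool's x, y, z as a fraction of full scale, a list of three; "jaw": the opening, from 0 (shut) to 1 (fully open). A call has 1 to 8 rows; each row is the pose to reach, as a shift and turn from the pose commanded when the call began, along the tool's axes at that moment, turning the shorter way round; what a row does not reach only later rows make up. Full scale, the value 1, is 0.15 m for a shift and 2 pi rad for a turn. A row lasts 1/8 s, in which the tool goes at most 62.5 mm and 10.7 degrees, less where a joint would pass 70% of its speed; a pose out of reach is approached as far as the arm can. A call with a number of a shift or a turn outside -1 to 1 is refused whole. A call with a gripper value outside its range is refused whole. The fingers move at their own pace and stop on an object; FORCE is the grip in N (left out, the last holds). Time passes only in rows, so rows that repeat a pose let the fingers close. It gives the time, the measured TCP pose, the force, the opening and the grip force at its end, in the units of the state.
- r.read_state(): the state, without advancing time (a new reading comes with each control period).
- camera(name): name is "side" or "top" or "wrist"; returns a dict with "image" (400x640x3 uint8, red, green, blue), "z_map" (400x640 float32, m along the optical axis (not along the pixel's ray), 0 where there is no reading), "mtx" (3x3 intrinsics, pixels), "distortion" ([k1, k2, p1, p2, k3] as OpenCV has them; the pictures are not rectified), "T" (4x4, takes a point from camera to world coordinates). Camera axes: x right, y down, z forward; pixel columns grow to the right and rows downward; lengths in m; the calibration is good to about 2 mm. A picture is of the moment at which its call begins.
- r.close_job(): hands the job in; it is judged then, once.
The state is a dict: "time": time; "joint_positions": joint angles; "joint_vel": joint speeds; "joint_torque": joint torques, N m; "ee_pos": TCP position; "eef_rot": TCP orientation; "ft_force": force on the tool from outside, world axes, zero at the start; "torque": the same for the moment, N m; "width": finger opening in m; "grip_force": force on a finger pad.
Only numpy, scipy, OpenCV 4.12 (cv2) and the standard library are available. Lean on these libraries where they do the work, as an engineer would, in place of code of your own. Each camera call takes 0.05 s, during which the arm holds its last target. There are 200 camera calls.

## Working session

There is one attempt and no reset: what is moved stays moved. The work goes in short steps, Python scripts to look and compute and a shell command to move; the robot and the scene stay as the last step left them, time stands still between calls to the robot, and variables do not carry over. Pictures are saved under pics/ and viewed, at most 10 in all, crops included, and the job is handed in when it is done.

```bash
mkdir -p pics; cat > h.py <<'E'
import numpy as np, cv2
from bench import r, camera
from scipy.spatial.transform import Rotation as R
def world(c,u,v,z=None):
    """pixel -> world, by plane height z or by depth"""
    p=cv2.undistortPoints(np.array([[[u,v]]],float),c["mtx"],np.array(c["distortion"]))[0,0]
    d=np.array([*p,1.]);T=np.array(c["T"])
    w=T[:3,:3]@d;o=T[:3,3]
    s=c["z_map"][int(round(v)),int(round(u))] if z is None else (z-o[2])/w[2]
    return o+s*w
def proj(c,P):
    Ti=np.linalg.inv(c["T"])
    return cv2.projectPoints(np.atleast_2d(np.array(P,float)),cv2.Rodrigues(Ti[:3,:3])[0],Ti[:3,3],c["mtx"],np.array(c["distortion"]))[0][:,0]
E
python3 - <<'E'
from h import *
for n in("top","side"):
    c=camera(n);cv2.imwrite(f"pics/{n}0.png",c["image"][:,:,::-1]);np.savez(n+"0.npz",**c)
s=r.read_state();print(s["time"],s["ee_pos"],s["eef_rot"],s["ft_force"],s["width"],R.from_quat(s["eef_rot"]).as_matrix().round(3))
E
```

```text
0.1 [ 0.22805805 -0.58149458  0.20113847] [ 9.82582150e-01  1.85827623e-01 -1.77309315e-04 -6.18403623e-04] [-0.92221699 -0.52386275  0.43194392] 0.0869448080114683 [[ 0.931  0.365 -0.001]
 [ 0.365 -0.931  0.001]
 [-0.    -0.001 -1.   ]]
```

View pics/top0.png

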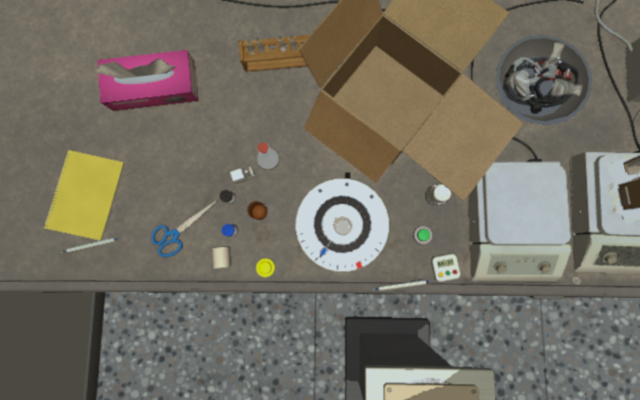

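View pics/side0.png

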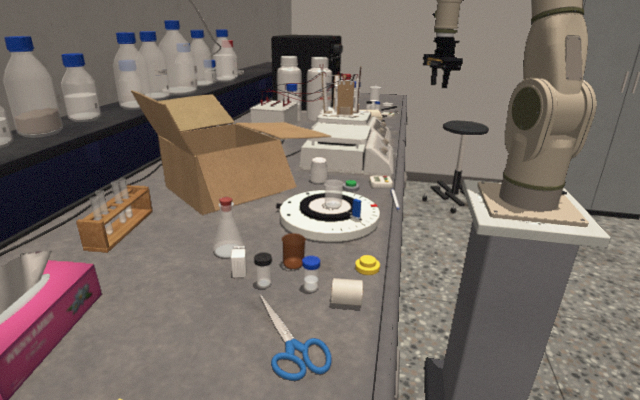

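The top view shows the viewer at about (342,225), blue tab (323,253), red mark (359,266), green button (423,235). The yellow button (265,267) and brown beaker (258,211) are decoys. Next, an enlarged crop.

```bash
python3 - <<'E'
from h import *
c=dict(np.load("top0.npz"))
im=c["image"][170:285,285:445,::-1]
cv2.imwrite("pics/crop.png",cv2.resize(im,None,fx=5,fy=5,interpolation=cv2.INTER_CUBIC))
print(c["T"].round(3))
hsv=cv2.cvtColor(c["image"],cv2.COLOR_RGB2HSV)
roi=np.zeros((400,640),bool);roi[170:285,285:445]=1
for n,lo,hi,z in(("red",(0,130,80),(8,255,255),.03),("green",(45,100,60),(80,255,255),None),("blue",(100,120,50),(130,255,255),.079)):
    m=(cv2.inRange(hsv,lo,hi)>0)&roi
    v,u=np.nonzero(m);print(n,len(u),u.mean(),v.mean(),world(c,u.mean(),v.mean(),z),world(c,u.mean(),v.mean()))
# base: white
m=((hsv[...,1]<40)&(hsv[...,2]>170)&roi).astype(np.uint8);m[:,400:]=0
k=max(cv2.findContours(m,cv2.RETR_EXTERNAL,cv2.CHAIN_APPROX_NONE)[0],key=cv2.contourArea)
P=np.array([world(c,*p[0],.028)[:2] for p in cv2.convexHull(k)])
A=np.c_[2*P,np.ones(len(P))];s=np.linalg.lstsq(A,(P**2).sum(1),rcond=None)[0]
print("base",s[:2],np.sqrt(s[2]+s[:2]@s[:2]))
E
```

```text
[[ 0.008 -0.992  0.123  0.42 ]
 [-1.    -0.007  0.005  0.257]
 [-0.004 -0.123 -0.992  1.133]
 [ 0.     0.     0.     1.   ]]
red 22 358.6818181818182 264.6818181818182 [0.40256505 0.17724116 0.03      ] [0.40259278 0.17736707 0.03174116]
green 109 423.22935779816515 234.59633027522935 [0.48003069 0.01166086 0.02074446] [0.48003069 0.01166086 0.02074446]
blue 21 323.0 251.14285714285714 [0.43499949 0.26688559 0.079     ] [0.4350091  0.26689198 0.07831892]
base [0.50508871 0.21947027] 0.1184496480195499
```

View pics/crop.png

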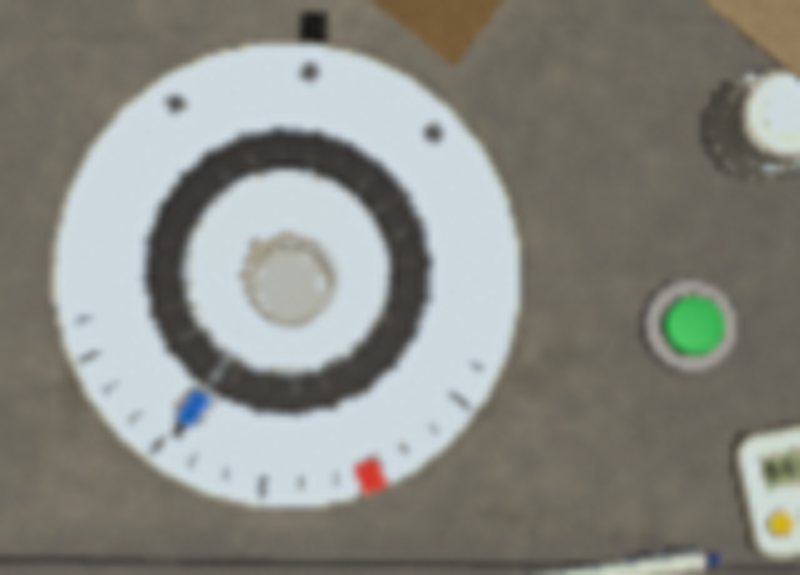

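Lever is about 56° clockwise of the mark. I'll check the obstacle heights on the route and the button housing.

```bash
cat >> h.py <<'E'
def go(p,yaw):
    """dp and rotation fractions from present pose to TCP p, tool y-axis heading yaw deg, pointing down"""
    s=r.read_state();A=R.from_quat(s["eef_rot"])
    y=np.radians(yaw);Y=np.array([np.cos(y),np.sin(y),0]);Z=np.array([0,0,-1.])
    B=R.from_matrix(np.c_[np.cross(Y,Z),Y,Z])
    print("dp",(A.inv().apply(np.array(p)-s["ee_pos"])/.15).round(3),"rot",((A.inv()*B).as_rotvec()/2/np.pi).round(4))
E
python3 - <<'E'
from h import *
c=dict(np.load("top0.npz"))
v,u=np.mgrid[0:400:2,0:640:2];W=np.array([world(c,a,b) for a,b in zip(u.ravel(),v.ravel())])
for x0 in np.arange(.3,.8,.1):
    print(round(x0,1),[(round(y0,1),round(float(W[(abs(W[:,0]-x0)<.05)&(abs(W[:,1]-y0)<.05),2].max(initial=-1)),2)) for y0 in np.arange(-.7,.4,.1)])
for du in range(-11,12,2):print(du,world(c,423+du,235)[[1,2]].round(4),end=' ')
print()
for y in range(-60,181,30): go([.228+.15,-.582,.30],y)
E
```

```text
0.3 [(np.float64(-0.7), -0.86), (np.float64(-0.6), -0.85), (np.float64(-0.5), 0.0), (np.float64(-0.4), 0.01), (np.float64(-0.3), 0.01), (np.float64(-0.2), 0.0), (np.float64(-0.1), 0.0), (np.float64(-0.0), 0.0), (np.float64(0.1), 0.01), (np.float64(0.2), 0.0), (np.float64(0.3), 0.0)]
0.4 [(np.float64(-0.7), -1.0), (np.float64(-0.6), -1.0), (np.float64(-0.5), 0.09), (np.float64(-0.4), 0.09), (np.float64(-0.3), 0.1), (np.float64(-0.2), 0.1), (np.float64(-0.1), 0.1), (np.float64(-0.0), 0.02), (np.float64(0.1), 0.03), (np.float64(0.2), 0.04), (np.float64(0.3), 1.13)]
0.5 [(np.float64(-0.7), -1.0), (np.float64(-0.6), -1.0), (np.float64(-0.5), 0.13), (np.float64(-0.4), 0.18), (np.float64(-0.3), 0.12), (np.float64(-0.2), 0.12), (np.float64(-0.1), 0.12), (np.float64(-0.0), 0.03), (np.float64(0.1), 0.04), (np.float64(0.2), 0.1), (np.float64(0.3), 0.04)]
0.6 [(np.float64(-0.7), -1.0), (np.float64(-0.6), -1.0), (np.float64(-0.5), 0.14), (np.float64(-0.4), 0.19), (np.float64(-0.3), 0.12), (np.float64(-0.2), 0.12), (np.float64(-0.1), 0.14), (np.float64(-0.0), 0.15), (np.float64(0.1), 0.15), (np.fl
[... 431 characters left out ...]
.0149 0.0212] 1 [0.0103 0.0234] 3 [0.257 1.133] 5 [0.0001 0.0233] 7 [-0.0073  0.0131] 9 [-0.0161 -0.0022] 11 [-0.0211 -0.0015] 
dp [ 0.929  0.367 -0.66 ] rot [-0.0002  0.     -0.0238]
dp [ 0.929  0.367 -0.66 ] rot [-2.000e-04 -1.000e-04 -1.072e-01]
dp [ 0.929  0.367 -0.66 ] rot [-2.000e-04 -1.000e-04 -1.905e-01]
dp [ 0.929  0.367 -0.66 ] rot [-2.000e-04 -2.000e-04 -2.738e-01]
dp [ 0.929  0.367 -0.66 ] rot [-1.000e-04 -2.000e-04 -3.572e-01]
dp [ 0.929  0.367 -0.66 ] rot [-1.000e-04 -3.000e-04 -4.405e-01]
dp [ 0.929  0.367 -0.66 ] rot [0.000e+00 3.000e-04 4.762e-01]
dp [ 0.929  0.367 -0.66 ] rot [-1.000e-04  3.000e-04  3.928e-01]
dp [ 0.929  0.367 -0.66 ] rot [-1.000e-04  2.000e-04  3.095e-01]
```

```bash
cat >> h.py <<'E'
def pose(yaw):
    y=np.radians(yaw);Y=np.array([np.cos(y),np.sin(y),0]);Z=np.array([0,0,-1.])
    return R.from_matrix(np.c_[np.cross(Y,Z),Y,Z])
def plan(wps):
    s=r.read_state();p=np.array(s["ee_pos"]);A=R.from_quat(s["eef_rot"])
    for x,y,z,yaw in wps:
        q=np.array([x,y,z]);B=pose(yaw)
        print((x,y,z,yaw),"dp",(A.inv().apply(q-p)/.15).round(3),"rot",((A.inv()*B).as_rotvec()/2/np.pi).round(4));p,A=q,B
E
python3 - <<'E'
from h import *
plan([(.34,-.5,.26,-68.6),(.42,-.37,.26,-40),(.47,-.23,.26,-20),(.5,-.09,.26,0),(.5,.05,.26,20),(.49,.18,.23,40),(.458,.30,.19,55.9),(.458,.30,.05,55.9)])
E
```

```text
(0.34, -0.5, 0.26, -68.6) dp [ 0.893 -0.234 -0.392] rot [-0.0002  0.      0.0001]
(0.42, -0.37, 0.26, -40) dp [ 0.813 -0.612  0.   ] rot [ 0.      0.     -0.0794]
(0.47, -0.23, 0.26, -20) dp [ 0.929 -0.345  0.   ] rot [ 0.      0.     -0.0556]
(0.5, -0.09, 0.26, 0) dp [ 0.945 -0.131  0.   ] rot [ 0.      0.     -0.0556]
(0.5, 0.05, 0.26, 20) dp [0.933 0.    0.   ] rot [ 0.      0.     -0.0556]
(0.49, 0.18, 0.23, 40) dp [0.837 0.234 0.2  ] rot [ 0.      0.     -0.0556]
(0.458, 0.3, 0.19, 55.9) dp [0.75  0.351 0.267] rot [ 0.      0.     -0.0442]
(0.458, 0.3, 0.05, 55.9) dp [0.    0.    0.933] rot [0. 0. 0.]
```

```bash
python3 -m pendant '[{"dp":[0.3,-0.08,-0.39],"rotation":[0,0,0],"jaw":0},{"dp":[0.6,-0.16,-0.39],"rotation":[0,0,0],"jaw":0},{"dp":[0.89,-0.23,-0.39],"rotation":[0,0,0],"jaw":0},{"dp":[0.89,-0.23,-0.39],"rotation":[0,0,0],"jaw":0},{"dp":[0.89,-0.23,-0.39],"rotation":[0,0,0],"jaw":0}]' 10
python3 -m pendant '[{"dp":[0.27,-0.2,0],"rotation":[0,0,-0.026],"jaw":0},{"dp":[0.54,-0.4,0],"rotation":[0,0,-0.053],"jaw":0},{"dp":[0.81,-0.61,0],"rotation":[0,0,-0.0794],"jaw":0},{"dp":[0.81,-0.61,0],"rotation":[0,0,-0.0794],"jaw":0}]'
python3 -m pendant '[{"dp":[0.31,-0.11,0],"rotation":[0,0,-0.019],"jaw":0},{"dp":[0.62,-0.23,0],"rotation":[0,0,-0.037],"jaw":0},{"dp":[0.93,-0.34,0],"rotation":[0,0,-0.0556],"jaw":0},{"dp":[0.93,-0.34,0],"rotation":[0,0,-0.0556],"jaw":0}]'
```

```text
time: 0.72
ee_pos: [0.3393, -0.5012, 0.2599]
eef_rot: [0.983, 0.186, -0.0, -0.0]
ft_force: [-1.0, 0.7, -0.2]
width: 0.0451
grip_force: 0.0
time: 1.23
ee_pos: [0.4213, -0.3687, 0.2605]
eef_rot: [0.905, 0.426, 0.001, -0.0]
ft_force: [-0.1, -0.6, -0.3]
width: 0.0054
grip_force: 0.0
time: 1.72
ee_pos: [0.471, -0.2297, 0.2606]
eef_rot: [0.818, 0.575, 0.0, -0.0]
ft_force: [-0.1, -0.9, 0.2]
width: 0.0003
grip_force: 0.0
```

```bash
python3 -m pendant '[{"dp":[0.31,-0.04,0],"rotation":[0,0,-0.019],"jaw":0},{"dp":[0.62,-0.09,0],"rotation":[0,0,-0.037],"jaw":0},{"dp":[0.945,-0.13,0],"rotation":[0,0,-0.0556],"jaw":0},{"dp":[0.945,-0.13,0],"rotation":[0,0,-0.0556],"jaw":0}]'
python3 -m pendant '[{"dp":[0.31,0,0],"rotation":[0,0,-0.019],"jaw":0},{"dp":[0.62,0,0],"rotation":[0,0,-0.037],"jaw":0},{"dp":[0.933,0,0],"rotation":[0,0,-0.0556],"jaw":0},{"dp":[0.933,0,0],"rotation":[0,0,-0.0556],"jaw":0}]'
python3 -m pendant '[{"dp":[0.28,0.08,0.07],"rotation":[0,0,-0.019],"jaw":0},{"dp":[0.56,0.16,0.14],"rotation":[0,0,-0.037],"jaw":0},{"dp":[0.837,0.234,0.2],"rotation":[0,0,-0.0556],"jaw":0},{"dp":[0.837,0.234,0.2],"rotation":[0,0,-0.0556],"jaw":0}]'
python3 -m pendant '[{"dp":[0.25,0.12,0.09],"rotation":[0,0,-0.015],"jaw":0},{"dp":[0.5,0.24,0.18],"rotation":[0,0,-0.03],"jaw":0},{"dp":[0.75,0.351,0.267],"rotation":[0,0,-0.0442],"jaw":0},{"dp":[0.75,0.351,0.267],"rotation":[0,0,-0.0442],"jaw":0},{"dp":[0.75,0.351,0.267],"rotation":[0,0,-0.0442],"jaw":0}]'
python3 - <<'E'
from h import *
plan([(.458,.30,.19,55.9),(.458,.30,.05,55.9)]);print(r.read_state()["joint_positions"])
c=camera("wrist");cv2.imwrite("pics/w1.png",c["image"][:,:,::-1]);np.savez("w1.npz",**c)
E
```

```text
time: 2.22
ee_pos: [0.5007, -0.0903, 0.2605]
eef_rot: [0.706, 0.708, 0.0, -0.0]
ft_force: [0.9, -0.5, 0.2]
width: 0.0005
grip_force: 0.0
time: 2.72
ee_pos: [0.5004, 0.0491, 0.2605]
eef_rot: [0.573, 0.82, 0.0, -0.0]
ft_force: [0.3, -1.0, -0.3]
width: 0.0005
grip_force: 0.0
time: 3.22
ee_pos: [0.4901, 0.1782, 0.2295]
eef_rot: [0.422, 0.907, -0.0, -0.001]
ft_force: [0.9, -1.3, 0.3]
width: 0.0003
grip_force: 0.0
time: 3.85
ee_pos: [0.4599, 0.2952, 0.1901]
eef_rot: [0.295, 0.955, -0.001, 0.0]
ft_force: [-0.6, -0.4, -0.5]
width: 0.0001
grip_force: 0.0
(0.458, 0.3, 0.19, 55.9) dp [0.029 0.019 0.   ] rot [-0.0002  0.0001 -0.0007]
(0.458, 0.3, 0.05, 55.9) dp [0.    0.    0.933] rot [0. 0. 0.]
[ 0.12676405  0.28571143 -0.91698148  1.64950738  0.23390713  1.32283845
  0.14240554]
```

View pics/w1.png

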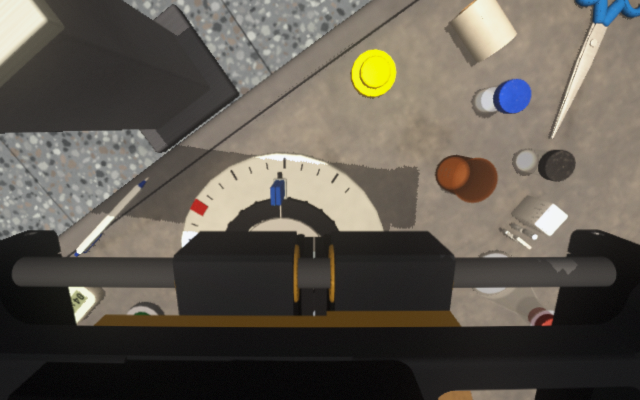

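```bash
python3 - <<'E'
from h import *
c=dict(np.load("w1.npz"));s=r.read_state()
A=R.from_quat(s["eef_rot"]);p=np.array(s["ee_pos"])
print("tcp px",proj(c,[p,p+A.apply([0,.015,0]),p+A.apply([0,-.015,0]),p+A.apply([0,.015,-.07])]).round(0))
ctr=np.array([.5051,.2195])
hsv=cv2.cvtColor(c["image"],cv2.COLOR_RGB2HSV)
for n,lo,hi,z,roi in(("red",(0,130,80),(8,255,255),.03,(180,190,220,220)),("blue",(100,120,50),(130,255,255),.079,(255,165,300,215))):
    m=cv2.inRange(hsv,lo,hi);k=np.zeros_like(m);x0,y0,x1,y1=roi;k[y0:y1,x0:x1]=1
    v,u=np.nonzero(m*k);w=world(c,u.mean(),v.mean(),z);d=w[:2]-ctr
    print(n,len(u),u.mean(),v.mean(),w,np.hypot(*d),np.degrees(np.arctan2(-d[1],-d[0])))
for u,v in((420,180),(300,290),(250,290),(200,290),(350,290),(400,290),(315,250)):print(u,v,world(c,u,v).round(3))
im=c["image"][145:245,180:400,::-1];cv2.imwrite("pics/w1c.png",cv2.resize(im,None,fx=3.6,fy=3.6,interpolation=cv2.INTER_CUBIC))
E
```

```text
tcp px [[315. 239.]
 [339. 239.]
 [290. 239.]
 [353. 300.]]
red 166 198.32530120481928 206.75903614457832 [0.40431441 0.17762785 0.03      ] 0.10913758138344566 22.56081976872146
blue 185 275.46486486486486 195.24324324324326 [0.43684211 0.26684481 0.079     ] 0.08307027454737069 -34.745820466516584
420 180 [ 0.527  0.401 -0.   ]
300 290 [0.451 0.295 0.266]
250 290 [0.428 0.299 0.305]
200 290 [0.421 0.289 0.305]
350 290 [0.441 0.318 0.304]
400 290 [0.448 0.328 0.304]
315 250 [0.452 0.3   0.231]
```

View pics/w1c.png

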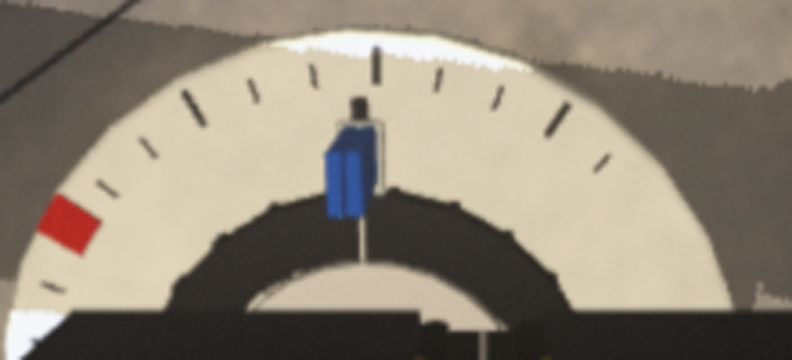

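Crop: pointer at (360,105), a bit past the −30° long tick; the mark at (70,225) is clear. Angles: lever ≈ −34.4°, mark ≈ 22.5°. Descending behind the tab.

```bash
python3 -m pendant '[{"dp":[0.03,0.02,0.2],"rotation":[0,0,0],"jaw":0},{"dp":[0.03,0.02,0.4],"rotation":[0,0,0],"jaw":0},{"dp":[0.03,0.02,0.6],"rotation":[0,0,0],"jaw":0},{"dp":[0.03,0.02,0.8],"rotation":[0,0,0],"jaw":0},{"dp":[0.03,0.02,0.933],"rotation":[0,0,0],"jaw":0},{"dp":[0.03,0.02,0.933],"rotation":[0,0,0],"jaw":0}]'
python3 - <<'E'
from h import *
# rows for rotation: tool centre at local (radial .085, tangential -off) for lever angle phi, all relative to the pose at start
c0=np.array([.5055,.2197])
def tcp(phi,off):
    a=np.radians(180+phi);e=np.array([np.cos(a),np.sin(a)]);t=np.array([-e[1],e[0]])
    return np.r_[c0+.085*e-off*t,.05]
def rows(seq):
    global p,A
    for phi,off in seq:
        q=tcp(phi,off);print(phi,off,(A.inv().apply(q-p)/.15).round(3),((A.inv()*pose(phi+90)).as_rotvec()[2]/2/np.pi).round(4))
    p,A=tcp(*seq[-1]),pose(seq[-1][0]+90);print()
s=r.read_state();p=np.array(s["ee_pos"]);A=R.from_quat(s["eef_rot"])
rows([(-34.4,.03),(-34.4,.022)]+[(x,.02) for x in(-31,-27,-23,-19,-15,-12)])
rows([(x,.02) for x in(-8,-4,0,4,8,12,14,15)])
E
```

```text
time: 4.65
ee_pos: [0.4562, 0.3015, 0.0495]
eef_rot: [0.294, 0.956, -0.001, -0.001]
ft_force: [0.0, -0.1, 0.9]
width: 0.0007
grip_force: 0.0
-34.4 0.03 [-0.013 -0.064 -0.003] 0.0007
-34.4 0.022 [-0.012 -0.118 -0.003] 0.0007
-31 0.02 [-0.005 -0.165 -0.003] -0.0087
-27 0.02 [ 0.    -0.205 -0.003] -0.0198
-23 0.02 [ 0.003 -0.246 -0.003] -0.0309
-19 0.02 [ 0.003 -0.286 -0.003] -0.0421
-15 0.02 [ 0.001 -0.327 -0.003] -0.0532
-12 0.02 [-0.003 -0.357 -0.003] -0.0615

-8 0.02 [ 0.008 -0.04   0.   ] -0.0111
-4 0.02 [ 0.013 -0.08   0.   ] -0.0222
0 0.02 [ 0.015 -0.121  0.   ] -0.0333
4 0.02 [ 0.015 -0.161  0.   ] -0.0444
8 0.02 [ 0.011 -0.202  0.   ] -0.0556
12 0.02 [ 0.005 -0.242  0.   ] -0.0667
14 0.02 [ 0.001 -0.262  0.   ] -0.0722
15 0.02 [-0.001 -0.272  0.   ] -0.075
```

```bash
python3 -m pendant '[{"dp":[-0.013,-0.064,0],"rotation":[0,0,0],"jaw":0},{"dp":[-0.012,-0.118,0],"rotation":[0,0,0],"jaw":0},{"dp":[-0.005,-0.165,0],"rotation":[0,0,-0.009],"jaw":0},{"dp":[0,-0.205,0],"rotation":[0,0,-0.02],"jaw":0},{"dp":[0.003,-0.246,0],"rotation":[0,0,-0.031],"jaw":0},{"dp":[0.003,-0.286,0],"rotation":[0,0,-0.042],"jaw":0},{"dp":[0.001,-0.327,0],"rotation":[0,0,-0.053],"jaw":0},{"dp":[-0.003,-0.357,0],"rotation":[0,0,-0.0615],"jaw":0}]'
python3 -m pendant '[{"dp":[0.008,-0.04,0],"rotation":[0,0,-0.011],"jaw":0},{"dp":[0.013,-0.08,0],"rotation":[0,0,-0.022],"jaw":0},{"dp":[0.015,-0.121,0],"rotation":[0,0,-0.033],"jaw":0},{"dp":[0.015,-0.161,0],"rotation":[0,0,-0.0444],"jaw":0},{"dp":[0.011,-0.202,0],"rotation":[0,0,-0.0556],"jaw":0},{"dp":[0.005,-0.242,0],"rotation":[0,0,-0.0667],"jaw":0},{"dp":[0.001,-0.262,0],"rotation":[0,0,-0.0722],"jaw":0},{"dp":[-0.001,-0.272,0],"rotation":[0,0,-0.075],"jaw":0}]'
python3 - <<'E'
from h import *
c=camera("wrist");np.savez("w2.npz",**c);t=camera("top");np.savez("t2.npz",**t)
a=cv2.resize(c["image"],None,fx=1.2,fy=1.2)[:300];b=cv2.resize(t["image"][205:285,280:408],(768,300) if 0 else (480,300),interpolation=cv2.INTER_CUBIC)
im=np.zeros((600,768,3),np.uint8);im[:300]=a;im[300:,:480]=b
cv2.imwrite("pics/w2.png",im[:,:,::-1])
E
```

```text
time: 5.65
ee_pos: [0.4268, 0.2581, 0.0512]
eef_rot: [0.103, 0.995, 0.0, 0.001]
ft_force: [0.5, 1.8, -0.7]
width: 0.0006
grip_force: 0.7
time: 6.65
ee_pos: [0.4184, 0.2182, 0.0509]
eef_rot: [-0.132, 0.991, -0.0, 0.001]
ft_force: [-0.3, 1.6, 1.8]
width: 0.0005
grip_force: 0.7
```

View pics/w2.png

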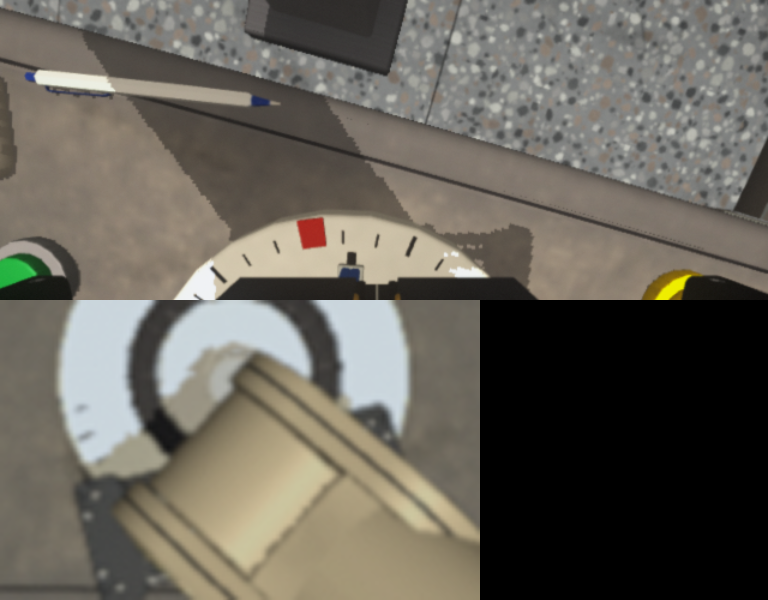

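Wrist view shows the pointer at about (292,215) original px, mark at (260,194). Measure both angles.

```bash
cat >> h.py <<'E'
ctr=np.array([.5055,.2197])
def ang(w): d=w[:2]-ctr;return np.hypot(*d).round(4),np.degrees(np.arctan2(-d[1],-d[0])).round(2)
def measure(c):
    hsv=cv2.cvtColor(c["image"],cv2.COLOR_RGB2HSV)
    m=((hsv[...,0]<8)|(hsv[...,0]>172))&(hsv[...,1]>130)&(hsv[...,2]>80)
    n,l,st,ce=cv2.connectedComponentsWithStats(m.astype(np.uint8))
    red=None
    for i in range(1,n):
        w=world(c,*ce[i],.03)
        if st[i,4]>60 and abs(ang(w)[0]-.11)<.012: red=ang(w);print("red",st[i,4],ce[i].round(1),w.round(4),red)
    # pointer: dark pixels whose position at z=.034 has radius .095-.1 and angle within the work zone
    v,u=np.nonzero(hsv[...,2]<75);k=[]
    for a,b in zip(u,v):
        if b<280:
            ra,an=ang(world(c,a,b,.034))
            if .0955<ra<.1005 and -40<an<40:k.append((a,b,an))
    k=np.array(k)
    if len(k):print("pointer",len(k),k.mean(0).round(2),k.min(0),k.max(0))
E
python3 - <<'E'
from h import *
measure(dict(np.load("w1.npz")));measure(dict(np.load("w2.npz")))
E
```

```text
red 164 [198.4 206.8] [0.4044 0.1777 0.03  ] (np.float64(0.1095), np.float64(22.55))
pointer 23 [230.3  210.91  10.03] [196.   173.   -35.08] [281.   236.    39.95]
red 495 [259.7 193.7] [0.4045 0.1772 0.03  ] (np.float64(0.1096), np.float64(22.83))
pointer 455 [376.21 247.11 -25.12] [290.   211.   -39.98] [404.   272.    12.15]
```

```bash
cat >> h.py <<'E'
def pointer(c,x0,y0,x1,y1):
    g=c["image"].max(2)[y0:y1,x0:x1];v,u=np.nonzero(g<90)
    k=np.array([(a+x0,b+y0,*ang(world(c,a+x0,b+y0,.034))) for a,b in zip(u,v)]);k=k[(k[:,2]>.092)&(k[:,2]<.102)]
    print("ptr",len(k),k.mean(0).round(2),k[:,3].min(),k[:,3].max(),k[:,2].max())
E
python3 - <<'E'
from h import *
pointer(dict(np.load("w1.npz")),270,165,290,185)
pointer(dict(np.load("w2.npz")),282,203,302,222)
E
```

```text
ptr 20 [ 2.795e+02  1.750e+02  1.000e-01 -3.412e+01] -35.09 -33.1 0.0978
ptr 73 [2.9258e+02 2.1536e+02 1.0000e-01 1.1100e+01] 9.71 12.47 0.099
```

```bash
cat >> h.py <<'E'
def tcp(phi,off,z=.05):
    a=np.radians(180+phi);e=np.array([np.cos(a),np.sin(a)]);t=np.array([-e[1],e[0]])
    return np.r_[ctr+.085*e-off*t,z]
def rows(seq):
    s=r.read_state();p=np.array(s["ee_pos"]);A=R.from_quat(s["eef_rot"])
    for phi,off in seq:
        print(phi,off,(A.inv().apply(tcp(phi,off)-p)/.15).round(3),((A.inv()*pose(phi+92)).as_rotvec()[2]/2/np.pi).round(4))
E
python3 - <<'E'
from h import *
rows([(11.1,.0155),(13,.0155),(15,.0155),(17,.0155),(19,.0155),(20,.0155),(21,.0155)])
E
```

```text
11.1 0.0155 [-0.006  0.001  0.005] 0.0055
13 0.0155 [-0.001 -0.017  0.005] 0.0003
15 0.0155 [ 0.003 -0.037  0.005] -0.0053
17 0.0155 [ 0.006 -0.057  0.005] -0.0108
19 0.0155 [ 0.009 -0.077  0.005] -0.0164
20 0.0155 [ 0.01  -0.087  0.005] -0.0192
21 0.0155 [ 0.011 -0.097  0.005] -0.022
```

```bash
python3 -m pendant '[{"dp":[-0.001,-0.017,0],"rotation":[0,0,0],"jaw":0},{"dp":[0.003,-0.037,0],"rotation":[0,0,-0.005],"jaw":0},{"dp":[0.006,-0.057,0],"rotation":[0,0,-0.011],"jaw":0},{"dp":[0.009,-0.077,0],"rotation":[0,0,-0.0164],"jaw":0},{"dp":[0.010,-0.087,0],"rotation":[0,0,-0.0192],"jaw":0},{"dp":[0.011,-0.097,0],"rotation":[0,0,-0.022],"jaw":0},{"dp":[0.011,-0.097,0],"rotation":[0,0,-0.022],"jaw":0}]'
python3 - <<'E'
from h import *
c=camera("wrist");np.savez("w3.npz",**c);measure(c)
u,v=proj(c,[tcp(20.5,0)*[1,1,0]+[-.013*.94,-.013*.35,.034]])[0].round().astype(int);print(u,v)
pointer(c,u-14,v-9,u+14,v+4)
cv2.imwrite("pics/w3.png",cv2.resize(c["image"][170:250,240:360,::-1],None,fx=6,fy=6,interpolation=cv2.INTER_CUBIC))
rows([(x,.0155) for x in (21,21.5,22,22.5,23)])
E
```

```text
time: 7.62
ee_pos: [0.4204, 0.2037, 0.0503]
eef_rot: [-0.2, 0.98, -0.0, -0.0]
ft_force: [-1.5, 0.3, 0.3]
width: 0.0003
grip_force: 0.2
red 505 [286.7 192.3] [0.4044 0.1769 0.03  ] (np.float64(0.1098), np.float64(22.92))
pointer 546 [382.95 250.73 -18.9 ] [289.   211.   -36.94] [415.   279.    21.99]
293 212
ptr 39 [2.9195e+02 2.1269e+02 1.0000e-01 2.0870e+01] 19.68 21.99 0.0991
21 0.0155 [-0.001 -0.001  0.002] 0.0001
21.5 0.0155 [ 0.    -0.005  0.002] -0.0013
22 0.0155 [ 0.001 -0.01   0.002] -0.0027
22.5 0.0155 [ 0.002 -0.015  0.002] -0.0041
23 0.0155 [ 0.003 -0.02   0.002] -0.0055
```

View pics/w3.png

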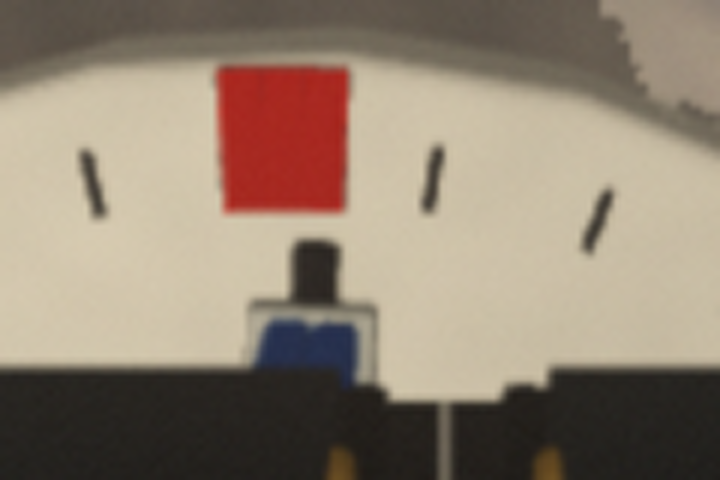

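Crop shows the pointer (x=315) 31 px ≈ 3.4 mm short of the mark's centre (x=284), agreeing with the measured 2.0°.

```bash
python3 -m pendant '[{"dp":[0.001,-0.010,0],"rotation":[0,0,-0.0027],"jaw":0},{"dp":[0.002,-0.015,0],"rotation":[0,0,-0.004],"jaw":0},{"dp":[0.003,-0.02,0],"rotation":[0,0,-0.0055],"jaw":0},{"dp":[0.003,-0.02,0],"rotation":[0,0,-0.0055],"jaw":0},{"dp":[0.003,-0.02,0],"rotation":[0,0,-0.0055],"jaw":0}]'
python3 - <<'E'
from h import *
c=camera("wrist");np.savez("w4.npz",**c);measure(c)
u,v=proj(c,[tcp(22.5,0)*[1,1,0]+[-.013*.94,-.013*.35,.034]])[0].round().astype(int)
pointer(c,u-14,v-9,u+14,v+4)
E
```

```text
time: 8.3
ee_pos: [0.4211, 0.2009, 0.0503]
eef_rot: [-0.217, 0.976, -0.0, -0.0]
ft_force: [-0.7, 0.9, 0.1]
width: 0.0004
grip_force: 0.4
red 503 [292.4 192.4] [0.4045 0.177  0.03  ] (np.float64(0.1097), np.float64(22.92))
pointer 543 [383.31 250.88 -17.14] [289.   210.   -35.02] [415.   279.    23.93]
ptr 39 [2.9208e+02 2.1267e+02 1.0000e-01 2.2760e+01] 21.62 23.93 0.0991
```

Pointer 22.8° vs mark 22.9°: back away and lift, then verify.

```bash
python3 -m pendant '[{"dp":[0,0.08,0],"rotation":[0,0,0],"jaw":0},{"dp":[0,0.2,0],"rotation":[0,0,0],"jaw":0},{"dp":[0,0.25,-0.2],"rotation":[0,0,0],"jaw":0},{"dp":[0,0.25,-0.5],"rotation":[0,0,0],"jaw":0},{"dp":[0,0.25,-0.8],"rotation":[0,0,0],"jaw":0},{"dp":[0,0.25,-0.8],"rotation":[0,0,0],"jaw":0}]'
python3 - <<'E'
from h import *
c=camera("wrist");np.savez("w5.npz",**c);measure(c)
P=proj(c,[tcp(22.8,0)*[1,1,0]+[-.013*.94,-.013*.35,.034]])[0].round().astype(int);u,v=P
pointer(c,u-10,v-8,u+10,v+4)
cv2.imwrite("pics/w5.png",cv2.resize(c["image"][v-60:v+40,u-70:u+70,::-1],None,fx=5,fy=5,interpolation=cv2.INTER_CUBIC))
t=dict(np.load("top0.npz"))
hsv=cv2.cvtColor(c["image"],cv2.COLOR_RGB2HSV)
m=cv2.inRange(hsv,(45,100,60),(80,255,255));n,l,st,ce=cv2.connectedComponentsWithStats(m)
for i in range(1,n):
    if st[i,4]>80: print("green",st[i],ce[i],world(c,*ce[i],.022))
plan([(.45,.16,.16,90),(.48,.03,.16,70),(.48,.0117,.04,70)])
E
```

```text
time: 9.1
ee_pos: [0.4066, 0.2366, 0.1731]
eef_rot: [-0.217, 0.976, -0.0, 0.003]
ft_force: [-0.3, 0.4, -1.0]
width: 0.0002
grip_force: 0.0
red 199 [262.8 165.6] [0.4044 0.1774 0.03  ] (np.float64(0.1096), np.float64(22.72))
pointer 10 [262.5  178.2   22.55] [261.   177.    21.64] [264.   179.    23.45]
ptr 19 [2.6242e+02 1.7911e+02 1.0000e-01 2.2590e+01] 21.62 23.47 0.0986
green [ 56  46  12  12 110] [61.78181818 51.72727273] [ 0.38585268 -0.0457683   0.022     ]
green [ 77 151  33  29 732] [ 92.8510929  164.55464481] [0.48035224 0.01295272 0.022     ]
(0.45, 0.16, 0.16, 90) dp [-0.053 -0.581  0.076] rot [-0.0001  0.0005  0.0695]
(0.48, 0.03, 0.16, 70) dp [-0.2   -0.867  0.   ] rot [0.     0.     0.0556]
(0.48, 0.0117, 0.04, 70) dp [-0.042 -0.115  0.8  ] rot [0. 0. 0.]
```

View pics/w5.png

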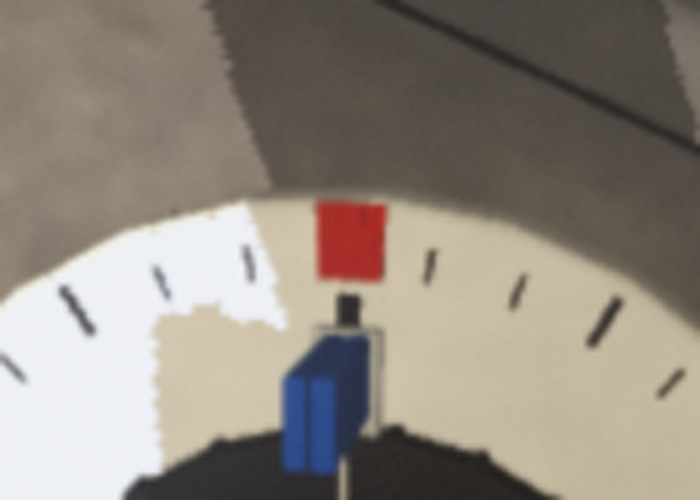

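The pointer (348,310) sits under the middle of the red mark (350,240), fingers clear. Now check the gripper body clearance at the button for candidate headings.

```bash
python3 - <<'E'
from h import *
c=dict(np.load("top0.npz"))
W=np.array([world(c,a,b) for b in range(120,300) for a in range(330,540)])
W=W[(W[:,2]>.06)&(W[:,2]<.4)];b=np.array([.4803,.0123])
for yaw in range(0,180,15):
    y=np.radians(yaw);Y=np.array([np.cos(y),np.sin(y)]);X=np.array([-Y[1],Y[0]])
    d=W[:,:2]-b;g=np.maximum(abs(d@Y)-.095,abs(d@X)-.0375)
    print(yaw,g[W[:,2]>.08].min().round(3),g.min().round(3),W[g.argmin()].round(3))
plan([(.45,.14,.17,100),(.46,.05,.17,75),(.4803,.0123,.17,60),(.4803,.0123,.04,60),(.4803,.0123,.014,60)])
plan([(.45,.14,.17,90),(.46,.05,.17,60),(.4803,.0123,.17,30),(.4803,.0123,.04,30),(.4803,.0123,.014,30)])
E
```

```text
0 0.002 -0.01 [ 0.564 -0.015  0.061]
15 0.011 0.004 [ 0.574 -0.005  0.062]
30 0.024 0.024 [0.613 0.018 0.144]
45 0.016 0.016 [ 0.439 -0.103  0.079]
60 0.016 0.015 [ 0.468 -0.107  0.063]
75 0.018 0.016 [ 0.502 -0.108  0.064]
90 0.019 0.019 [ 0.446 -0.102  0.082]
105 0.017 0.017 [ 0.555 -0.056  0.134]
120 -0.002 -0.002 [ 0.557 -0.051  0.136]
135 0.002 -0.008 [ 0.561 -0.027  0.064]
150 0.003 -0.01 [ 0.562 -0.018  0.061]
165 -0.001 -0.009 [ 0.561 -0.019  0.065]
(0.45, 0.14, 0.17, 100) dp [ 0.003 -0.702  0.009] rot [-0.0002  0.0004  0.0417]
(0.46, 0.05, 0.17, 75) dp [ 0.039 -0.602  0.   ] rot [0.     0.     0.0694]
(0.4803, 0.0123, 0.17, 60) dp [-0.196 -0.208  0.   ] rot [0.     0.     0.0417]
(0.4803, 0.0123, 0.04, 60) dp [0.    0.    0.867] rot [0. 0. 0.]
(0.4803, 0.0123, 0.014, 60) dp [0.    0.    0.173] rot [0. 0. 0.]
(0.45, 0.14, 0.17, 90) dp [ 0.003 -0.702  0.009] rot [-0.0001  0.0005  0.0695]
(0.46, 0.05, 0.17, 60) dp [-0.067 -0.6    0.   ] rot [0.     0.     0.0833]
(0.4803, 0.0123, 0.17, 30) dp [-0.243 -0.15   0.   ] rot [0.     0.     0.0833]
(0.4803, 0.0123, 0.04, 30) dp [0.    0.    0.867] rot [0. 0. 0.]
(0.4803, 0.0123, 0.014, 30) dp [0.    0.    0.173] rot [0. 0. 0.]
```

```bash
python3 -m pendant '[{"dp":[0,-0.23,0],"rotation":[0,0,0.023],"jaw":0},{"dp":[0,-0.46,0],"rotation":[0,0,0.046],"jaw":0},{"dp":[0.003,-0.702,0],"rotation":[0,0,0.0695],"jaw":0},{"dp":[0.003,-0.702,0],"rotation":[0,0,0.0695],"jaw":0}]'
python3 -m pendant '[{"dp":[-0.02,-0.2,0],"rotation":[0,0,0.028],"jaw":0},{"dp":[-0.04,-0.4,0],"rotation":[0,0,0.056],"jaw":0},{"dp":[-0.067,-0.6,0],"rotation":[0,0,0.0833],"jaw":0},{"dp":[-0.067,-0.6,0],"rotation":[0,0,0.0833],"jaw":0}]'
python3 -m pendant '[{"dp":[-0.08,-0.05,0],"rotation":[0,0,0.028],"jaw":0},{"dp":[-0.16,-0.1,0],"rotation":[0,0,0.056],"jaw":0},{"dp":[-0.243,-0.15,0],"rotation":[0,0,0.0833],"jaw":0},{"dp":[-0.243,-0.15,0],"rotation":[0,0,0.0833],"jaw":0},{"dp":[-0.243,-0.15,0],"rotation":[0,0,0.0833],"jaw":0}]'
python3 - <<'E'
from h import *
plan([(.4803,.0123,.04,30)])
E
```

```text
time: 9.65
ee_pos: [0.4496, 0.1368, 0.1688]
eef_rot: [0.003, 1.0, -0.0, -0.001]
ft_force: [-0.1, -0.2, 0.0]
width: 0.0002
grip_force: 0.0
time: 10.15
ee_pos: [0.4589, 0.0482, 0.1692]
eef_rot: [0.26, 0.966, -0.0, -0.001]
ft_force: [-0.6, 0.3, 0.1]
width: 0.0008
grip_force: 0.0
time: 10.78
ee_pos: [0.4793, 0.0133, 0.17]
eef_rot: [0.497, 0.868, 0.0, -0.0]
ft_force: [-0.1, 0.2, -0.7]
width: 0.0006
grip_force: 0.0
(0.4803, 0.0123, 0.04, 30) dp [-0.01   0.003  0.867] rot [-0.0001 -0.0001  0.0011]
```

```bash
python3 -m pendant '[{"dp":[-0.01,0.003,0.2],"rotation":[0,0,0],"jaw":0},{"dp":[-0.01,0.003,0.4],"rotation":[0,0,0],"jaw":0},{"dp":[-0.01,0.003,0.6],"rotation":[0,0,0],"jaw":0},{"dp":[-0.01,0.003,0.8],"rotation":[0,0,0],"jaw":0},{"dp":[-0.01,0.003,0.9],"rotation":[0,0,0],"jaw":0},{"dp":[-0.01,0.003,0.9],"rotation":[0,0,0],"jaw":0}]'
python3 -m pendant '[{"dp":[0,0,0.04],"rotation":[0,0,0],"jaw":0},{"dp":[0,0,0.07],"rotation":[0,0,0],"jaw":0},{"dp":[0,0,0.09],"rotation":[0,0,0],"jaw":0},{"dp":[0,0,0.09],"rotation":[0,0,0],"jaw":0}]'
```

```text
time: 11.52
ee_pos: [0.4803, 0.0112, 0.035]
eef_rot: [0.499, 0.867, -0.0, -0.001]
ft_force: [0.1, 0.2, -0.3]
width: 0.0007
grip_force: 0.0
time: 12.02
ee_pos: [0.4809, 0.0106, 0.0218]
eef_rot: [0.5, 0.866, -0.0, -0.0]
ft_force: [0.3, 1.0, -0.4]
width: 0.0005
grip_force: 0.0
```

```bash
python3 -m pendant '[{"dp":[0,0,0.01],"rotation":[0,0,0],"jaw":0},{"dp":[0,0,0.02],"rotation":[0,0,0],"jaw":0},{"dp":[0,0,0.02],"rotation":[0,0,0],"jaw":0}]'
python3 -m pendant '[{"dp":[0,0,0.01],"rotation":[0,0,0],"jaw":0},{"dp":[0,0,0.015],"rotation":[0,0,0],"jaw":0},{"dp":[0,0,0.015],"rotation":[0,0,0],"jaw":0}]'
```

```text
time: 12.4
ee_pos: [0.4808, 0.0106, 0.0187]
eef_rot: [0.5, 0.866, -0.0, -0.0]
ft_force: [0.4, -0.4, -0.6]
width: 0.0008
grip_force: 0.0
time: 12.78
ee_pos: [0.4809, 0.0106, 0.0165]
eef_rot: [0.5, 0.866, -0.0, -0.0]
ft_force: [-0.2, 0.2, -1.2]
width: 0.0004
grip_force: 0.0
```

```bash
python3 -m pendant '[{"dp":[0,0,0.01],"rotation":[0,0,0],"jaw":0},{"dp":[0,0,0.015],"rotation":[0,0,0],"jaw":0},{"dp":[0,0,0.015],"rotation":[0,0,0],"jaw":0}]'
python3 - <<'E'
from h import *
t=camera("wrist");c=dict(np.load("w5.npz"))
for v in range(144,190,4):print(v,[world(c,u,v)[2].round(3) for u in range(70,118,4)])
s=camera("side");cv2.imwrite("pics/s6.png",np.hstack([cv2.resize(s["image"][150:220,310:400],(400,311),interpolation=cv2.INTER_CUBIC),cv2.resize(t["image"],(400,250))[:250].copy() if 0 else cv2.resize(t["image"],(400,311))])[:,:,::-1])
E
```

```text
time: 13.15
ee_pos: [0.4809, 0.0106, 0.0143]
eef_rot: [0.5, 0.866, -0.0, -0.0]
ft_force: [-0.1, -0.1, -0.6]
width: 0.0006
grip_force: 0.0
144 [np.float64(0.0), np.float64(0.001), np.float64(0.0), np.float64(0.001), np.float64(0.001), np.float64(0.012), np.float64(0.012), np.float64(0.012), np.float64(0.01), np.float64(0.008), np.float64(0.0), np.float64(0.0)]
148 [np.float64(-0.0), np.float64(0.001), np.float64(-0.001), np.float64(0.013), np.float64(0.012), np.float64(0.013), np.float64(0.012), np.float64(0.012), np.float64(0.013), np.float64(0.01), np.float64(0.01), np.float64(0.003)]
152 [np.float64(0.0), np.float64(0.0), np.float64(0.01), np.float64(0.012), np.float64(0.021), np.float64(0.02), np.float64(0.022), np.float64(0.019), np.float64(0.012), np.float64(0.012), np.float64(0.011), np.float64(0.01)]
156 [np.float64(-0.0), np.float64(-0.0), np.float64(0.011), np.float64(0.023), np.float64(0.022), np.float64(0.022), np.float64(0.022), np.float64(0.021), np.float64(0.02), np.float64(0.014), np.float64(0.013), np.float64(0.011)]
160 [np.float64(-0.0), np.float64(-0.0), np.float64
[... 1084 characters left out ...]
, np.float64(0.012)]
180 [np.float64(-0.0), np.float64(0.0), np.float64(-0.0), np.float64(0.001), np.float64(0.011), np.float64(0.011), np.float64(0.011), np.float64(0.013), np.float64(0.012), np.float64(0.012), np.float64(0.012), np.float64(0.009)]
184 [np.float64(0.0), np.float64(0.001), np.float64(-0.001), np.float64(0.0), np.float64(-0.0), np.float64(0.0), np.float64(0.01), np.float64(0.012), np.float64(0.013), np.float64(0.011), np.float64(-0.002), np.float64(-0.0)]
188 [np.float64(0.0), np.float64(-0.0), np.float64(-0.001), np.float64(-0.002), np.float64(-0.0), np.float64(0.0), np.float64(0.0), np.float64(0.001), np.float64(0.001), np.float64(-0.0), np.float64(0.0), np.float64(-0.001)]
```

View pics/s6.png

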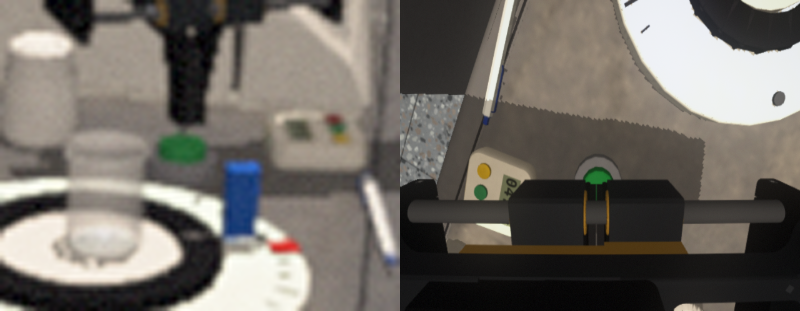

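```bash
python3 - <<'E'
from h import *
s=camera("side");st=r.read_state();p=np.array(st["ee_pos"]);print(p,st["ft_force"])
print(proj(s,[p,p+[0,0,.02],[.4803,.0123,.022]]))
for v in range(160,190,2):print(v,world(s,352,v).round(3),s["image"][v,352])
t=camera("wrist");print(proj(t,[p,[.4803,.0123,.022]]))
E
```

```text
[0.48093634 0.01058038 0.01436359] [-0.21238544 -0.05530286  0.61854405]
[[351.36066324 183.64183772]
 [351.70821827 177.1173939 ]
 [351.63508282 181.39075219]]
160 [0.484 0.003 0.083] [18 21 15]
162 [0.481 0.023 0.084] [21 20 20]
164 [0.481 0.022 0.077] [24 25 24]
166 [0.481 0.015 0.069] [21 16 21]
168 [0.48  0.025 0.067] [17 16 18]
170 [0.48  0.024 0.061] [25 27 27]
172 [0.48  0.021 0.054] [22 20 23]
174 [0.479 0.024 0.049] [30 31 33]
176 [0.479 0.022 0.042] [25 24 18]
178 [0.479 0.019 0.035] [84 80 73]
180 [ 0.487 -0.06  -0.001] [ 80 107  78]
182 [0.479 0.013 0.02 ] [ 37 102  52]
184 [0.477 0.027 0.02 ] [ 40 105  54]
186 [0.477 0.028 0.014] [54 95 61]
188 [0.476 0.032 0.01 ] [99 96 94]
[[313.9249468  238.57934656]
 [314.46912052 240.11660854]]
```

The side view shows fingertips at z≈0.033, about 19 mm above the reported TCP, still ~11 mm over the button (351,182). Continue down in small steps, watching force.

```bash
for i in 1 2; do :; done
python3 -m pendant '[{"dp":[0,0,0.03],"rotation":[0,0,0],"jaw":0},{"dp":[0,0,0.06],"rotation":[0,0,0],"jaw":0},{"dp":[0,0,0.06],"rotation":[0,0,0],"jaw":0}]'
python3 -m pendant '[{"dp":[0,0,0.01],"rotation":[0,0,0],"jaw":0},{"dp":[0,0,0.02],"rotation":[0,0,0],"jaw":0},{"dp":[0,0,0.02],"rotation":[0,0,0],"jaw":0}]'
```

```text
time: 13.72
ee_pos: [0.4805, 0.0106, 0.0048]
eef_rot: [0.5, 0.866, -0.0, -0.0]
ft_force: [0.5, -0.1, -0.9]
width: 0.0006
grip_force: 0.0
time: 14.1
ee_pos: [0.4809, 0.0106, 0.0023]
eef_rot: [0.5, 0.866, -0.0, -0.0]
ft_force: [0.1, -0.6, 0.4]
width: 0.0006
grip_force: 0.0
```

```bash
python3 -m pendant '[{"dp":[0,0,0.01],"rotation":[0,0,0],"jaw":0},{"dp":[0,0,0.02],"rotation":[0,0,0],"jaw":0},{"dp":[0,0,0.02],"rotation":[0,0,0],"jaw":0}]'
python3 - <<'E'
from h import *
s=camera("side");st=r.read_state();print(st["ee_pos"],st["ft_force"])
for v in range(174,190,1):print(v,world(s,352,v).round(3),s["image"][v,352])
E
```

```text
time: 14.48
ee_pos: [0.481, 0.0106, -0.0006]
eef_rot: [0.5, 0.866, 0.0, 0.0]
ft_force: [-0.4, -0.9, 2.6]
width: 0.0008
grip_force: 1.3
[ 0.48103785  0.01057141 -0.00056255] [-0.86528843 -0.91721466  2.61810975]
174 [0.48  0.019 0.047] [26 23 20]
175 [0.479 0.019 0.044] [31 29 29]
176 [0.479 0.021 0.042] [17 13 13]
177 [0.479 0.022 0.039] [34 27 29]
178 [0.479 0.02  0.035] [22 20 25]
179 [0.479 0.019 0.032] [21 17 21]
180 [0.478 0.021 0.03 ] [32 26 27]
181 [0.478 0.021 0.027] [29 26 26]
182 [0.479 0.017 0.022] [29 29 28]
183 [0.478 0.021 0.021] [34 70 39]
184 [0.478 0.023 0.018] [ 42 100  53]
185 [0.477 0.026 0.016] [ 41 106  56]
186 [0.477 0.025 0.013] [55 97 61]
187 [0.477 0.027 0.011] [88 98 87]
188 [0.476 0.03  0.009] [100  97  96]
189 [0.475 0.037 0.009] [93 88 86]
```

Contact made (2.6 N). Press on, in steps.

```bash
python3 -m pendant '[{"dp":[0,0,0.01],"rotation":[0,0,0],"jaw":0},{"dp":[0,0,0.02],"rotation":[0,0,0],"jaw":0},{"dp":[0,0,0.02],"rotation":[0,0,0],"jaw":0}]'
python3 -m pendant '[{"dp":[0,0,0.01],"rotation":[0,0,0],"jaw":0},{"dp":[0,0,0.02],"rotation":[0,0,0],"jaw":0},{"dp":[0,0,0.02],"rotation":[0,0,0],"jaw":0}]'
```

```text
time: 14.9
ee_pos: [0.481, 0.0106, -0.0036]
eef_rot: [0.5, 0.866, 0.0, 0.0]
ft_force: [-0.4, -0.5, 5.0]
width: 0.0002
grip_force: 2.2
time: 15.28
ee_pos: [0.4812, 0.0105, -0.0048]
eef_rot: [0.5, 0.866, -0.001, 0.0]
ft_force: [-13.0, -2.0, 36.6]
width: 0.0003
grip_force: 18.2
```

Bottomed out at 37 N; ease off a little while staying on the stop.

```bash
python3 -m pendant '[{"dp":[0,0,-0.005],"rotation":[0,0,0],"jaw":0},{"dp":[0,0,-0.005],"rotation":[0,0,0],"jaw":0}]'
python3 - <<'E'
from h import *
print(r.read_state()["ft_force"])
c=camera("wrist");measure(c);s=camera("side")
cv2.imwrite("pics/f.png",np.hstack([cv2.resize(s["image"][150:240,270:400],(400,277),interpolation=cv2.INTER_CUBIC),cv2.resize(c["image"],(400,277))])[:,:,::-1])
E
```

```text
time: 15.52
ee_pos: [0.4812, 0.0106, -0.0046]
eef_rot: [0.5, 0.866, -0.001, 0.0]
ft_force: [-9.4, -1.4, 26.1]
width: 0.0009
grip_force: 13.1
[-9.35404773 -1.36649369 26.12660336]
```

View pics/f.png

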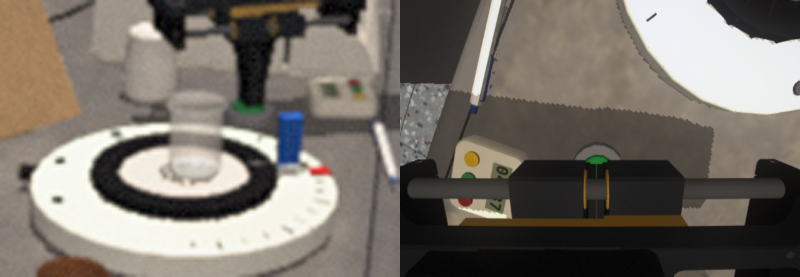

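The side view shows the fingers on the pressed button (247,107), the lever tab (290,140) in line with the red mark (320,170), and the beaker still standing. Handing in.

```bash
python3 -c "
from bench import r
print(r.close_job())"
```

```text
the job is handed in; nothing more can be done
None
```

The job is handed in: the pointer stands at the middle of the red mark (within about 0.2° by the wrist camera), the fingers are off the lever, and the green lamp button is held fully down at about 26 N.

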